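Long hex key from the rack into the tool pot

ROBOT

A 6-joint arm with a two-finger parallel gripper is mounted at the origin on the work surface. World frame = base frame: x ahead of the robot, y to its left, z up, the work surface at z = 0. Lengths are in mm, angles in degrees, forces in N, time in s.
With the tool pointing down it reaches from about 350 to 850 mm from the base axis. Payload 8.1 kg.
Tool frame: the origin (TCP) lies midway between the tips of the shut fingers; the grasp point (between the pads) lies 19 mm behind it; z points along the fingers, y is the direction in which the jaws open and shut (so a half turn about z gives the same grasp; the last joint's range is limited). The gripper opens to 85 mm and grips with 20 to 120 N. Pads are 22 mm wide; open, the fingers measure 114 mm over their backs; the gripper's body (76 mm by 85 mm) begins 54 mm behind the grasp point. The pads swing forward as they close: fully open they stand 13 mm farther back than shut.
Start: joints at [62.487, 7.471, 85.268, -0, 87.261, -4.893], TCP at [230.754, 553.857, 231.292] pointing down, gripper open.
Joint ranges: [-169.43, 169.43], [-51.17, 129.36], [1.28, 143.12], [-76.62, 256.62], [0, 156.53], [-152.29, 152.29]. Speed limits (degrees/s): [136.94, 136.94, 159.86, 180, 180, 180].

INTERFACE

Orientations are given as [roll, pitch, yaw] about the fixed x, y, z axes, in that order (R = Rz(yaw) Ry(pitch) Rx(roll)).
In Python, from bench import telemetry, snapshot, camera_params, job gives the robot as it stands. The module is installed in compiled form; this text tells all that it offers.
- The arm moves only by the shell command python3 -m jog 'ROWS' [FORCE]. ROWS is JSON, a list that holds one entry, the list of rows, each a list of 7 numbers: the shift along the tool's x, y, z in units of 50 mm (1.0 is 50 mm), then the turn, a rotation vector about the tool's x, y, z in units of 2 pi rad (1.0 is 2 pi rad), then the opening, from 0 (shut) to 1 (fully open). In form: [[[dx, dy, dz, rx, ry, rz, claw], ...]]. A call has 1 to 12 rows; each row shifts and turns the commanded pose from where the row before left it, along the tool's axes as they then stand; what a row does not reach is not made up. A row lasts 1/8 s, in which the tool goes at most 62.5 mm and 10.7 degrees, less where a joint would pass 70% of its speed; a pose out of reach is approached as far as the arm can. A call with a number of a shift or a turn outside -1 to 1 is refused whole. A call with a gripper value outside its range is refused whole. The fingers move at their own pace and stop on an object; FORCE is the grip in N (left out, the last holds). Time passes only in rows, so rows that do not move let the fingers close. It gives the time, the measured TCP pose, the force and the opening at its end, in the units of the state.
- telemetry.sense(): the state, without advancing time (a new reading comes with each control period).
- snapshot(name): name is "scene" or "top"; returns (picture, depth): 420x560x3 uint8, red, green, blue; 420x560 float32, mm along the optical axis (not along the pixel's ray), 0 where there is no reading.
- camera_params(name): a dict with "K" (3x3 intrinsics, pixels), "extrinsics" (4x4, takes a point from camera to world coordinates). Camera axes: x right, y down, z forward; pixel columns grow to the right and rows downward; lengths in mm; the calibration is good to about 2 mm. A picture is of the moment at which its call begins. camera_params takes no time and is no camera call.
- job.hand_in(): hands the job in, once; it reports no verdict.
The state is a dict: "time": time; "joint_pos": joint angles; "qd": joint speeds; "joint_efforts": joint torques, N m; "tool_pos": TCP position; "tcp_rot": TCP orientation; "ft_force": force on the tool from outside, world axes, zero at the start; "wrist_torque": the same for the moment, N m; "finger_gap": finger opening in mm.
Only numpy, scipy, OpenCV 4.12 (cv2) and the standard library are available. Lean on these libraries where they do the work, as an engineer would, in place of code of your own. Each camera call takes 0.05 s, during which the arm holds its last target. There are 200 camera calls.

TASK

Lift the longest of the three T-handle hex keys up and off its fork on the bench rack, and lower it shaft-down into the grey tool pot without dropping it, so that it hangs there upright with its handle resting across the rim. Leave the other two keys hanging where they are.

Things in the scene. Friction and masses are not known exactly. Their poses are not given: they have to be found in the camera images.
- long_key: T-handle hex key to move, about 0.12 kg: black bar handle 14 x 120 x 30 mm (x, y, z), below it a straight steel shaft, 8 mm thick, 120 mm long (top 6 mm a 14 mm collar). Origin: handle's centre, 204 mm above the bench while hanging; z up the shaft, y along the handle, x into the rack. Handle rests on a fork, two prongs 60 mm apart (centres), nothing between them but the shaft.
- mid_key: Bystander alike, same axes and height, with 80 mm shaft and 100 mm handle. The fixed rack has three forks 140 mm apart, keys in any order. Each fork's two 8 mm prongs start at a bar 75 mm behind the handle's centre (+x) and end 31 mm in front of it (-x), turned up to the handle's centre height: a key comes off by lifting 30 mm or more, then drawing it out towards its -x.
- short_key: Bystander alike, same axes and height, with 45 mm shaft and 84 mm handle. The rack's bar is 12 mm thick, its top 13 mm below the handles' centres; its end posts stand 220 mm either side of the middle key and are no higher than the bar. Loose things on the bench are lower than 70 mm, except a bottle beyond the rack.
- pot: Upright grey open-topped round metal pot fixed to the bench: 72 mm outside diameter, 66 mm inside, 130 mm high. Origin at the centre of its underside, on the bench; z up. The long key's shaft fits in without reaching the floor; its handle then lies across the rim, the key's origin 145 mm above the bench.
Not all that is in view belongs to the job. Leave any pink or white look-alike of the long_key alone.

How it is judged:
By the outcome, as a careful person would: the job done as asked, in the order asked, and still so for the second after the job is handed in, with the robot touching nothing.
It also fails if it takes over 42 s, if anything falls off the work surface, if the arm or the gripper's body presses on something with over 40 N, if the wrist force passes 120 N, or if a joint passes its speed limit or range.

## Working session

There is one attempt and no reset: what is moved stays moved. The work goes in short steps, Python scripts to look and compute and a shell command to move; the robot and the scene stay as the last step left them, time stands still between calls to the robot, and variables do not carry over. Pictures are saved under pics/ and viewed, about 8 in all and at most 12, crops included, and the job is handed in when it is done.

```bash
mkdir -p pics
cat > h.py <<'E'
import numpy as np,cv2
from bench import telemetry,snapshot,camera_params,job
def cloud(name):
    im,d=snapshot(name);c=camera_params(name);K=np.array(c["K"]);T=np.array(c["extrinsics"])
    v,u=np.indices(d.shape);P=np.stack([(u-K[0,2])/K[0,0]*d,(v-K[1,2])/K[1,1]*d,d],-1)@T[:3,:3].T+T[:3,3]
    P[d==0]=np.nan
    return im,P,d
def save(im,f,s=1.4):
    cv2.imwrite(f,cv2.resize(im[:,:,::-1],None,fx=s,fy=s,interpolation=cv2.INTER_CUBIC))
E
python3 - <<'E'
from h import *
for n in("scene","top"):
    im,P,d=cloud(n);save(im,f"pics/{n}0.png");np.savez(f"{n}0.npz",im=im,P=P)
    c=camera_params(n);print(n,np.round(c["K"],1).tolist(),np.round(c["extrinsics"],3).tolist())
s=telemetry.sense();print(s)
E
```

```text
scene [[382.2, 0.0, 286.8], [0.0, 382.2, 212.5], [0.0, 0.0, 1.0]] [[0.607, 0.533, -0.59, 1002.504], [0.795, -0.414, 0.443, -308.38], [-0.008, -0.738, -0.675, 663.602], [0.0, 0.0, 0.0, 1.0]]
top [[432.8, 0.0, 279.3], [0.0, 432.8, 209.3], [0.0, 0.0, 1.0]] [[-0.014, -0.988, 0.157, 372.699], [-0.999, 0.008, -0.039, 54.958], [0.037, -0.157, -0.987, 942.557], [0.0, 0.0, 0.0, 1.0]]
{'time': 0.1, 'joint_pos': array([ 6.24860138e+01,  7.51036517e+00,  8.53229683e+01,  1.67117420e-04,
        8.72618588e+01, -4.89378801e+00]), 'qd': array([ 0.06318104, -0.13780633, -0.14390109,  0.08778477,  0.06034877,
        0.02267458]), 'joint_efforts': array([ 1.51148568e-03, -5.70949173e+01, -5.01944375e+01, -7.24331426e-05,
        8.02364491e-03,  9.64017568e-05]), 'tool_pos': array([230.52898327, 553.41142653, 230.35435313]), 'tcp_rot': array([-1.79905169e+02, -8.28704679e-03,  1.57379787e+02]), 'ft_force': array([-0.15224139, -0.22513979, -0.12872115]), 'wrist_torque': array([ 0.068286  ,  0.02009916, -0.01113884]), 'finger_gap': 85.28230770222106}
```

View pics/scene0.png

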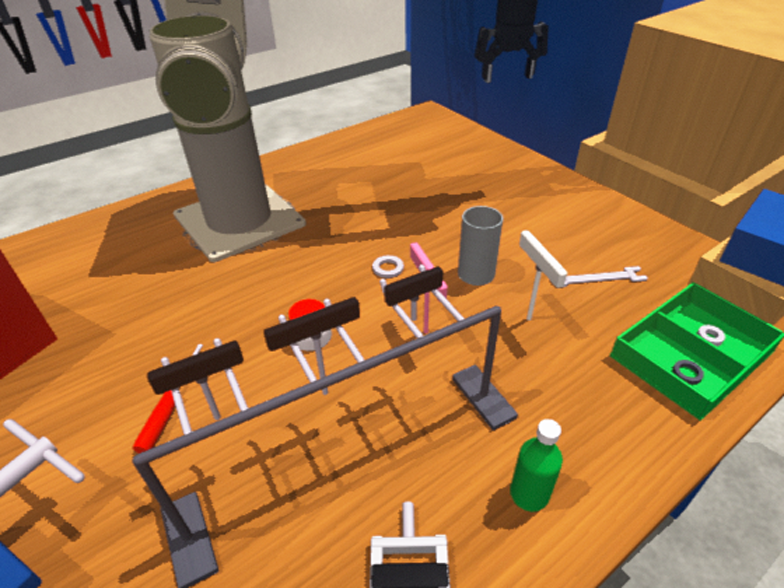

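View pics/top0.png

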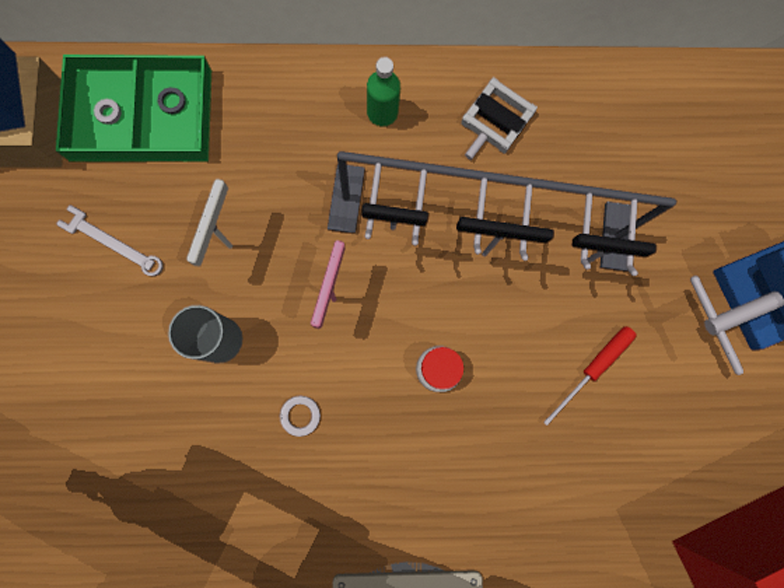

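The top view shows three black handles on the rack. The middle one, near (505,230) in the enlarged picture, has the longest handle and shaft. The pot rim is near (196,333), a pink T stands at (328,283) and a white one at (207,222). Next I measure them.

```bash
cat >> h.py <<'E'
def ray(name,uv,z):
    c=camera_params(name);K=np.array(c["K"]);T=np.array(c["extrinsics"])
    r=np.c_[np.atleast_2d(uv),np.ones(len(np.atleast_2d(uv)))]@np.linalg.inv(K).T@T[:3,:3].T
    return T[:3,3]+r*((z-T[2,3])/r[:,2])[:,None]
E
python3 - <<'E'
from h import *
for n in("top","scene"):
    f=np.load(n+"0.npz");im,P=f["im"],f["P"];hsv=cv2.cvtColor(im,cv2.COLOR_RGB2HSV)
    masks=dict(black=(im.max(-1)<60)&(P[...,2]>185)&(P[...,2]<235),pink=(hsv[...,0]>150)&(hsv[...,1]>50)&(hsv[...,2]>120)&(P[...,2]>15),
      white=(hsv[...,1]<60)&(im.min(-1)>120)&(P[...,2]>15),rim=(np.abs(P[...,2]-128)<8)&(P[...,1]>100)&(P[...,1]<450)&(hsv[...,1]<70))
    for k,m in masks.items():
        N,L,S,C=cv2.connectedComponentsWithStats(m.astype(np.uint8))
        for i in range(1,N):
            if S[i,4]<40: continue
            p=P[L==i];uv=np.argwhere(L==i)[:,::-1].astype(np.float32)
            r=cv2.minAreaRect(uv)
            print(n,k,S[i,4],"uv",C[i].round(1),"z5-95",np.nanpercentile(p[:,2],[2,50,98]).round(),"med",np.nanmedian(p[:,:2],0).round(1),"lo",np.nanpercentile(p[:,:2],1,0).round(),"hi",np.nanpercentile(p[:,:2],99,0).round())
            if k=="black" and n=="top":
                q=ray(n,cv2.boxPoints(r),219)[:,:2];b=cv2.minAreaRect(q.astype(np.float32));print("   box@219",np.round(b[0],1),np.round(b[1],1),round(b[2],2))
            if k=="rim":
                q=p[p[:,2]>122][:,:2].astype(np.float32);(c,rr)=cv2.minEnclosingCircle(q);print("   circ",np.round(c,1),rr)
    # z of tall stuff
s=np.load("top0.npz");P=s["P"]
# pot from top rim ellipse: largest grey blob boundary
E
```

```text
top black 504 uv [281.4 152.9] z5-95 [197. 218. 222.] med [587.2  21.6] lo [578. -19.] hi [600.  60.]
   box@219 [584.8  21.3] [82.4 22.5] 81.43
top black 707 uv [360.  163.9] z5-95 [198. 218. 222.] med [ 567.3 -115.8] lo [ 555. -173.] hi [581. -59.]
   box@219 [ 565.8 -115.3] [120.   19.8] 81.41
top black 613 uv [438.1 174.9] z5-95 [196. 218. 222.] med [ 547.1 -253.2] lo [ 536. -302.] hi [ 560. -207.]
   box@219 [ 544.8 -251.6] [105.   21.9] 81.4
top pink 445 uv [233.5 202.4] z5-95 [147. 150. 153.] med [512.5 107.5] lo [457.  89.] hi [568. 127.]
top white 108 uv [274.4  46.2] z5-95 [147. 150. 153.] med [823.8  29.3] lo [814.  17.] hi [836.  39.]
top white 261 uv [364.9  69.1] z5-95 [20. 24. 27.] med [ 845.2 -184.2] lo [ 804. -220.] hi [ 874. -139.]
top white 149 uv [75.3 78.5] z5-95 [15. 18. 20.] med [818.5 470.4] lo [801. 452.] hi [838. 488.]
top white 364 uv [346.6  94.4] z5-95 [16. 23. 27.] med [ 777.  -130.2] lo [ 744. -187.] hi [ 826. -105.]
top white 108 uv [268.  130.8] z5-95 [187. 189. 191.] med [636.5  43.6] lo [610.  38.] hi [663.  49.]
top white 106 uv [300.6 135.3] z5-95
[... 3675 characters left out ...]
 med [ 473.9 -452.4] lo [ 397. -487.] hi [ 529. -414.]
scene white 226 uv [391.4 308.2] z5-95 [138. 150. 152.] med [829.3  24. ] lo [816.  15.] hi [839.  39.]
scene white 785 uv [291.2 385.5] z5-95 [16. 23. 26.] med [ 780.7 -132.8] lo [ 748. -187.] hi [ 828. -105.]
scene rim 84 uv [185.8  32.1] z5-95 [121. 128. 135.] med [-651.5  398. ] lo [-657.  353.] hi [-644.  446.]
   circ [-651.8  401. ] 48.74514389038086
scene rim 225 uv [344.4 156.8] z5-95 [120. 126. 131.] med [459.7 280.8] lo [421. 246.] hi [491. 317.]
   circ [455.4 282. ] 37.678375244140625
scene rim 142 uv [387.5 190.6] z5-95 [124. 130. 136.] med [615.9 258.5] lo [550. 246.] hi [660. 280.]
   circ [604.9 266.7] 57.907562255859375
```

```bash
python3 - <<'E'
from h import *
for n in("top","scene"):
    f=np.load(n+"0.npz");im,P=f["im"],f["P"]
    for nm,lo,hi in(("L",-185,-50),):
        m=(im.max(-1)<70)&(P[...,2]>214)&(P[...,2]<228)&(P[...,1]>lo)&(P[...,1]<hi)&(P[...,0]>500)&(P[...,0]<620)
        b=cv2.minAreaRect(ray(n,np.argwhere(m)[:,::-1],219)[:,:2].astype(np.float32));print(n,np.round(b[0],1),np.round(b[1],1),round(b[2],2),m.sum())
    # prong based axis
    # shaft extents of three keys: grey points below each handle
    for c in((587,20),(568,-117),(547,-253)):
        q=P[(np.hypot(P[...,0]-c[0],P[...,1]-c[1])<22)&(P[...,2]>30)&(P[...,2]<185)]
        if len(q): print("  shaft",c,len(q),np.nanpercentile(q[:,2],[2,98]).round(),np.nanmedian(q[:,:2],0).round(1))
E
python3 -m jog '[[[0,0,-0.2,0,0,0.0264,1],[0,0,-0.2,0,0,0.0264,1],[0,0,-0.2,0,0,0.0264,1],[0,0,-0.2,0,0,0.0264,1],[0,0,-0.1,0,0,0.0264,1],[0,0,-0.1,0,0,0.0264,1],[0,0,-0.1,0,0,0.0264,1],[0,0,-0.1,0,0,0.0264,1],[0,0,0,0,0,0,1]]]'
```

```text
top [ 568.2 -117.5] [118.   14.7] 81.62 533
  shaft (587, 20) 16 [146. 180.] [586.6  20.3]
  shaft (568, -117) 68 [ 75. 173.] [ 566.4 -116.1]
  shaft (547, -253) 48 [123. 176.] [ 546.7 -253.9]
scene [ 576.2 -121.3] [116.4  16.2] 81.44 441
  shaft (587, 20) 66 [147. 185.] [594.9  16.1]
  shaft (568, -117) 147 [ 71. 184.] [ 574.7 -121.3]
  shaft (547, -253) 152 [112. 185.] [ 554.8 -258.4]
time: 1.23
tool_pos: [230.8, 553.9, 291.3]
tcp_rot: [180.0, 0.0, 81.4]
ft_force: [-0.5, 0.2, 0.1]
finger_gap: 85.4
```

```bash
python3 -m jog '[[[-0.77,0.545,0,0,0,0,1],[-0.77,0.545,0,0,0,0,1],[-0.77,0.545,0,0,0,0,1],[-0.77,0.545,0,0,0,0,1],[-0.77,0.545,0,0,0,0,1],[-0.77,0.545,0,0,0,0,1],[-0.77,0.545,0,0,0,0,1],[-0.77,0.545,0,0,0,0,1],[-0.77,0.545,0,0,0,0,1],[-0.77,0.545,0,0,0,0,1],[-0.77,0.545,0,0,0,0,1],[-0.77,0.545,0,0,0,0,1]]]'
python3 -m jog '[[[-0.77,0.545,0,0,0,0,1],[-0.77,0.545,0,0,0,0,1],[-0.77,0.545,0,0,0,0,1],[-0.77,0.545,0,0,0,0,1],[0,0,0,0,0,0,1]]]'
python3 - <<'E'
from h import *
o=[]
for n in("scene","top"):
    im,P,d=cloud(n);np.savez(n+"1.npz",im=im,P=P);o.append(im)
cv2.imwrite("pics/p1.png",np.hstack(o)[:,:,::-1][:, :])
cv2.imwrite("pics/p1.png",cv2.resize(np.hstack([o[0][60:360,130:430],o[1][0:300,200:500]])[:,:,::-1],None,fx=1.33,fy=1.33))
print(telemetry.sense()["tool_pos"],telemetry.sense()["tcp_rot"])
E
```

```text
time: 2.72
tool_pos: [484.8, 46.4, 290.9]
tcp_rot: [-180.0, -0.0, 81.6]
ft_force: [0.0, -0.3, 0.0]
finger_gap: 85.4
time: 3.35
tool_pos: [569.3, -123.6, 289.7]
tcp_rot: [-179.9, 0.0, 81.4]
ft_force: [-1.2, -0.3, -0.4]
finger_gap: 85.6
[ 568.82689751 -120.91894084  290.4069117 ] [-1.79911940e+02 -3.01504425e-02  8.14538696e+01]
```

View pics/p1.png

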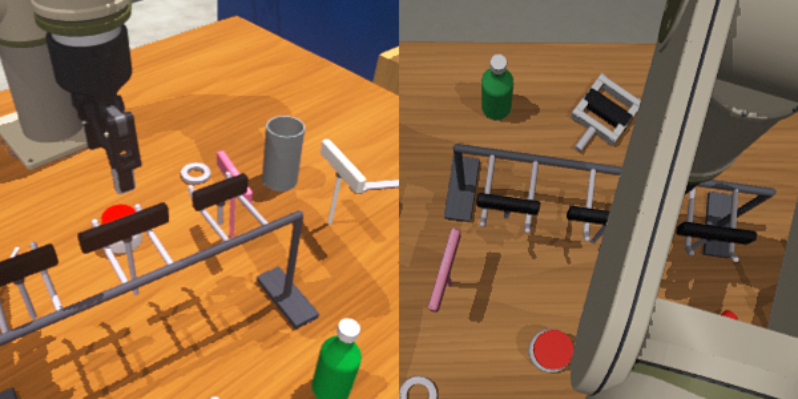

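The left crop shows the open gripper above the middle key, with the near fingertip at about (123,185). The arm blocks the top view. I use the finger to calibrate the scene camera.

Run:
```python
from h import *
f=np.load("scene1.npz");im,P=f["im"],f["P"]
th=np.radians(81.45);tx=np.array([np.cos(th),np.sin(th)]);ty=np.array([np.sin(th),-np.cos(th)])
C=np.array([568.8,-120.9])
m=(np.hypot(P[...,0]-C[0],P[...,1]-C[1])<100)&(P[...,2]>285)&(P[...,2]<345)
q=P[m];rel=q[:,:2]-C;a=rel@tx;b=rel@ty
print(m.sum())
for z in range(285,345,6):
    s=(q[:,2]>=z)&(q[:,2]<z+6)
    for nm,t in(("near",s&(b>20)),("far",s&(b<0))):
        if t.sum()>3: print(z,nm,t.sum(),"a",np.percentile(a[t],[3,50,97]).round(1),"b",np.percentile(b[t],[3,50,97]).round(1))
```

```text
425
303 near 17 a [-13.5  -5.4   6.9] b [50.7 51.6 52.4]
303 far 25 a [-13.6  -7.3  -2.1] b [-42.4 -40.2 -39.4]
309 near 39 a [-14.1  -7.    7.8] b [47.8 52.7 58.4]
309 far 22 a [-14.2  -9.1  -3.3] b [-44.5 -40.4 -39.3]
315 near 55 a [-14.2  -5.4   6.6] b [49.3 57.2 59.6]
315 far 30 a [-14.   -8.8   7.4] b [-44.7 -40.6 -39.3]
321 near 58 a [-14.2  -5.9   7. ] b [49.6 57.5 59.4]
321 far 27 a [-13.8  -9.    5.1] b [-46.7 -40.7 -39.5]
327 near 56 a [-14.2  -5.    6.4] b [48.2 57.3 59.5]
327 far 19 a [-14.1 -10.7  -5.7] b [-45.  -41.3 -39.4]
333 near 31 a [-14.2  -8.3   2.7] b [45.5 57.7 59.1]
333 far 23 a [-14.  -10.3  -6.2] b [-43.9 -40.3 -38.9]
339 far 18 a [-14.4 -11.2  -8.4] b [-49.  -43.4 -39.6]
```

```bash
python3 -m jog '[[[0.03,0.02,0.2,0,0,0,1],[0.02,0,0.4,0,0,0,1],[0,0,0.4,0,0,0,1],[0,0,0.4,0,0,0,1],[0,0,0.3,0,0,0,1],[0,0,0.2,0,0,0,1],[0,0,0.09,0,0,0,1],[0,0,0,0,0,0,1],[0,0,0,0,0,0,1]]]'
python3 - <<'E'
from h import *
im,P,d=cloud("scene");save(im[110:310,130:380],"pics/p2.png",3);print(telemetry.sense())
E
```

```text
time: 4.58
tool_pos: [570.9, -118.6, 192.6]
tcp_rot: [179.9, 0.0, 81.3]
ft_force: [0.1, 0.1, 0.7]
finger_gap: 85.4
{'time': 4.625, 'joint_pos': array([-1.67679888e+01,  5.97500264e+00,  9.09373592e+01,  3.68061435e-04,
        8.30083775e+01, -8.11570277e+00]), 'qd': array([ 0.02948704, -0.09241824,  0.10632896, -0.05742523,  0.02160939,
       -0.04293149]), 'joint_efforts': array([-6.41761901e-03, -5.45955670e+01, -4.91553748e+01, -4.82741416e-04,
       -1.17640524e-03, -1.98982138e-05]), 'tool_pos': array([ 570.96264039, -118.55968338,  192.64066551]), 'tcp_rot': array([1.79921481e+02, 1.08277112e-02, 8.13476620e+01]), 'ft_force': array([-0.91126497, -1.04152075,  0.13311457]), 'wrist_torque': array([ 0.03023156, -0.04060986, -0.0182646 ]), 'finger_gap': 85.43186469809163}
```

View pics/p2.png

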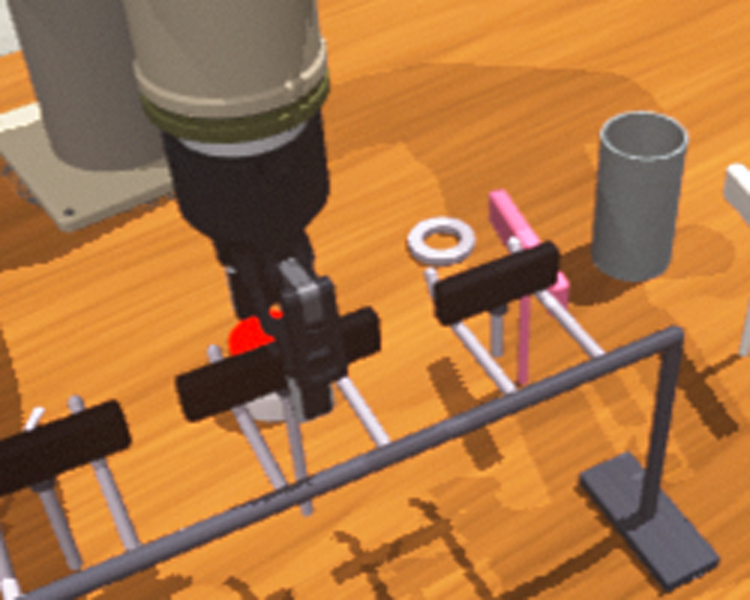

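The fingers straddle the middle handle, with the near finger at about (310,340) between the prongs and clear of the bar. I close now.

```bash
python3 -m jog '[[[0,0,0,0,0,0,0],[0,0,0,0,0,0,0],[0,0,0,0,0,0,0],[0,0,0,0,0,0,0],[0,0,0,0,0,0,0],[0,0,0,0,0,0,0],[0,0,0,0,0,0,0],[0,0,0,0,0,0,0]]]' 70
python3 -c "
from h import *
print(telemetry.sense())"
```

```text
time: 5.62
tool_pos: [570.6, -118.4, 192.0]
tcp_rot: [180.0, 0.0, 81.3]
ft_force: [0.2, 0.6, 2.0]
finger_gap: 13.1
{'time': 5.625, 'joint_pos': array([-1.67673191e+01,  5.99894893e+00,  9.09837453e+01,  9.73567951e-04,
        8.29999638e+01, -8.11378198e+00]), 'qd': array([-0.04944392,  0.04524172,  0.06306   , -0.12206796, -0.01654472,
        0.00942244]), 'joint_efforts': array([-5.23047592e-02, -5.37254012e+01, -4.83191550e+01, -3.09905014e-02,
       -2.33127689e-02,  5.07960522e-04]), 'tool_pos': array([ 570.58400929, -118.43451584,  191.95906175]), 'tcp_rot': array([1.79982695e+02, 1.49097276e-03, 8.13463441e+01]), 'ft_force': array([0.24171634, 0.57622069, 1.99935002]), 'wrist_torque': array([0.06043364, 0.00028435, 0.02125697]), 'finger_gap': 13.080470542225335}
```

```bash
python3 -m jog '[[[0,0,-0.05,0,0,0,0],[0,0,-0.15,0,0,0,0],[0,0,-0.25,0,0,0,0],[0,0,-0.3,0,0,0,0],[0,0,-0.3,0,0,0,0],[0,0,-0.3,0,0,0,0],[0,0,-0.3,0,0,0,0],[0,0,-0.25,0,0,0,0],[0,0,-0.2,0,0,0,0],[0,0,-0.1,0,0,0,0],[0,0,0,0,0,0,0]]]'
python3 - <<'E'
from h import *
im,P,d=cloud("scene");save(im[80:310,130:400],"pics/p3.png",2.6)
E
```

```text
time: 7.0
tool_pos: [570.6, -118.4, 302.0]
tcp_rot: [180.0, 0.0, 81.3]
ft_force: [0.1, -0.1, -1.6]
finger_gap: 12.6
```

View pics/p3.png

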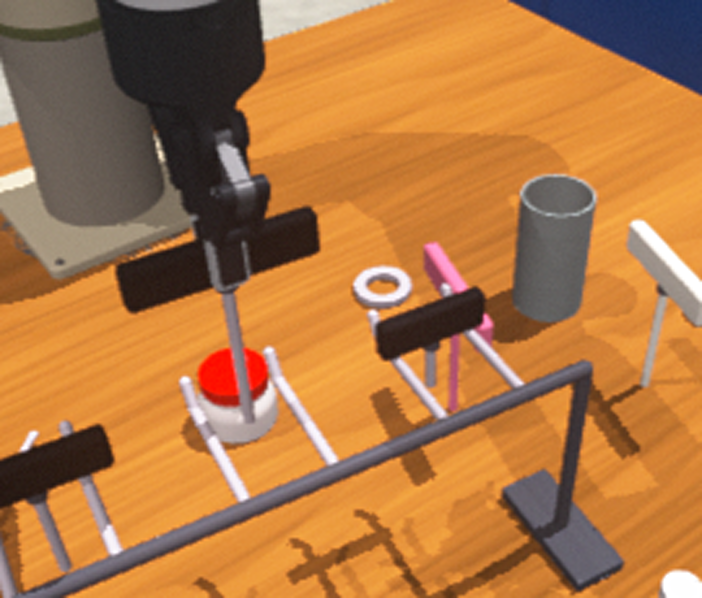

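The key is gripped upright with its shaft free above the fork, and both neighbours are undisturbed. I draw it out, then traverse to the pot.

```bash
python3 -m jog '[[[0,-0.1,-0.05,0,0,0,0],[0,-0.2,-0.1,0,0,0,0],[0,-0.3,-0.05,0,0,0,0],[0,-0.4,0,0,0,0,0],[0,-0.4,0,0,0,0,0],[0,-0.3,0,0,0,0,0],[0,-0.2,0,0,0,0,0],[0,-0.1,0,0,0,0,0],[0,0,0,0,0,0,0]]]'
python3 -m jog '[[[0.1,-0.02,0,0,0,0,0],[0.3,-0.06,0,0,0,0,0],[0.5,-0.1,0,0,0,0,0],[0.5,-0.1,0,0,0,0,0],[0.5,-0.1,0,0,0,0,0],[0.5,-0.1,0,0,0,0,0],[0.5,-0.1,0,0,0,0,0],[0.5,-0.1,0,0,0,0,0],[0.5,-0.1,0,0,0,0,0],[0.5,-0.1,0,0,0,0,0],[0.5,-0.1,0,0,0,0,0],[0.5,-0.1,0,0,0,0,0]]]'
python3 -m jog '[[[0.5,-0.1,0,0,0,0,0],[0.5,-0.1,0,0,0,0,0],[0.5,-0.1,0,0,0,0,0],[0.4,-0.1,0,0,0,0,0],[0.2,-0.1,0,0,0,0,0],[0.1,-0.06,0,0,0,0,0],[0,0,0,0,0,0,0],[0,0,0,0,0,0,0]]]'
python3 - <<'E'
from h import *
im,P,d=cloud("scene");im2,P2,_=cloud("top")
cv2.imwrite("pics/p4.png",cv2.resize(np.hstack([im[20:320,200:500],im2[60:360,0:300]])[:,:,::-1],None,fx=1.33,fy=1.33))
print(telemetry.sense()["tool_pos"],telemetry.sense()["tcp_rot"])
# shaft points in scene
m=(np.hypot(P[...,0]-453,P[...,1]-283)<40)&(P[...,2]>150)&(P[...,2]<285)
q=P[m]
for z in range(150,290,20):
    s=(q[:,2]>=z)&(q[:,2]<z+20)
    if s.sum()>2: print(z,s.sum(),np.median(q[s,:2],0).round(1))
E
```

```text
time: 8.18
tool_pos: [471.6, -103.4, 312.0]
tcp_rot: [180.0, 0.0, 81.3]
ft_force: [0.8, -1.0, -0.8]
finger_gap: 12.6
time: 9.68
tool_pos: [458.3, 173.6, 311.7]
tcp_rot: [-180.0, -0.0, 81.4]
ft_force: [0.5, -0.5, -1.7]
finger_gap: 13.1
time: 10.68
tool_pos: [447.9, 284.2, 311.9]
tcp_rot: [180.0, 0.0, 81.3]
ft_force: [-0.1, 0.3, -1.5]
finger_gap: 12.8
[447.91616569 284.14283878 311.90327369] [1.79988946e+02 2.07213122e-04 8.12981373e+01]
170 3 [451.4 280.6]
190 25 [451.5 279.7]
210 26 [452.2 280.4]
230 29 [451.5 279.8]
250 28 [451.6 280.5]
270 25 [451.3 280.5]
```

View pics/p4.png

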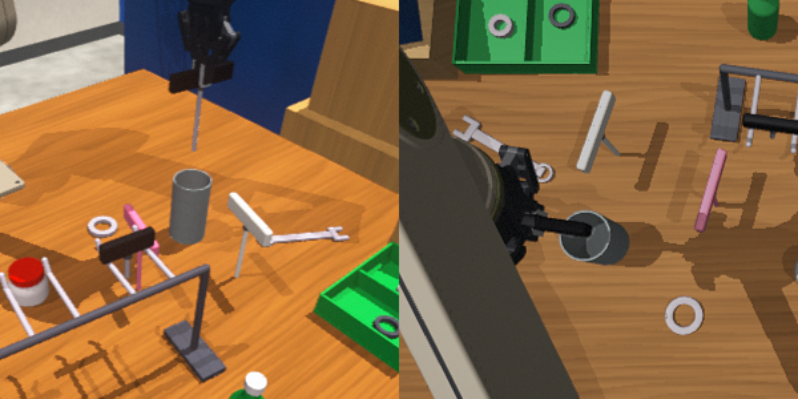

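The key hangs vertical just above the pot, with its tip at about (195,150) and the rim at (190,180) in the left crop. I shift 5 mm in +x and lower it, watching the force.

```bash
python3 -m jog '[[[0.01,0.1,0.1,0,0,0,0],[0,0,0.3,0,0,0,0],[0,0,0.4,0,0,0,0],[0,0,0.4,0,0,0,0],[0,0,0.4,0,0,0,0],[0,0,0.4,0,0,0,0],[0,0,0.4,0,0,0,0],[0,0,0.4,0,0,0,0],[0,0,0.3,0,0,0,0],[0,0,0.2,0,0,0,0],[0,0,0.1,0,0,0,0],[0,0,0,0,0,0,0]]]'
python3 -m jog '[[[0,0,0.05,0,0,0,0],[0,0,0.03,0,0,0,0],[0,0,0.02,0,0,0,0],[0,0,0,0,0,0,0]]]'
python3 - <<'E'
from h import *
im,P,d=cloud("scene");save(im[100:250,260:460],"pics/p5.png",3);print(telemetry.sense()["ft_force"])
E
```

```text
time: 12.28
tool_pos: [452.8, 284.4, 141.8]
tcp_rot: [180.0, -0.0, 81.3]
ft_force: [-0.3, -0.1, -0.5]
finger_gap: 12.6
time: 12.78
tool_pos: [452.7, 284.4, 136.8]
tcp_rot: [180.0, -0.0, 81.3]
ft_force: [-0.1, -0.6, -0.4]
finger_gap: 13.1
[ 0.80164854 -0.19163679 -0.3436312 ]
```

View pics/p5.png

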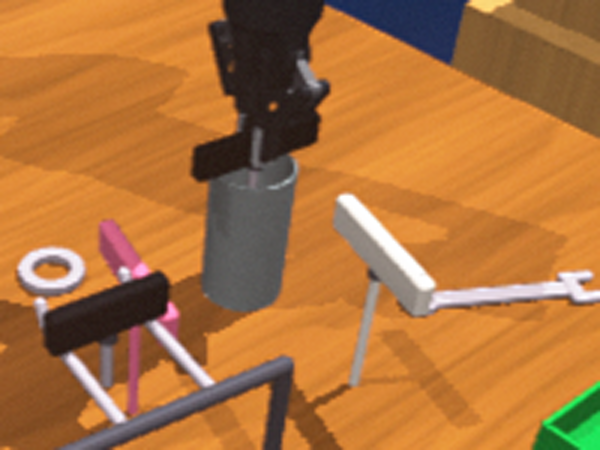

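The shaft is inside the pot, centred, and the handle is just above the rim at about (255,150). I lower it in small steps until the force rises.

```bash
python3 -m jog '[[[0,0,0.03,0,0,0,0],[0,0,0.02,0,0,0,0],[0,0,0,0,0,0,0]]]'
python3 -m jog '[[[0,0,0.015,0,0,0,0],[0,0,0.01,0,0,0,0],[0,0,0,0,0,0,0]]]'
```

```text
time: 13.2
tool_pos: [452.6, 284.4, 134.1]
tcp_rot: [-180.0, 0.0, 81.4]
ft_force: [-0.4, 0.1, -1.4]
finger_gap: 13.5
time: 13.58
tool_pos: [452.8, 284.4, 133.1]
tcp_rot: [180.0, -0.0, 81.3]
ft_force: [0.1, 0.3, -0.5]
finger_gap: 13.3
```

```bash
python3 -m jog '[[[0,0,0.01,0,0,0,0],[0,0,0.01,0,0,0,0],[0,0,0,0,0,0,0]]]'
python3 -c "
from h import *
print(telemetry.sense()['ft_force'],telemetry.sense()['tool_pos'])"
```

```text
time: 13.95
tool_pos: [452.9, 284.5, 132.9]
tcp_rot: [180.0, -0.0, 81.4]
ft_force: [-3.5, -1.9, 7.2]
finger_gap: 12.8
[-3.50948824 -1.94587016  7.2303845 ] [452.91702679 284.48018112 132.9361318 ]
```

Contact: 7 N at the predicted height. I open partway, then rise straight up.

```bash
python3 -m jog '[[[0,0,0,0,0,0,0.3],[0,0,0,0,0,0,0.4],[0,0,0,0,0,0,0.4],[0,0,0,0,0,0,0.4],[0,0,0,0,0,0,0.4]]]'
python3 -m jog '[[[0,0,-0.1,0,0,0,0.5],[0,0,-0.2,0,0,0,0.5],[0,0,-0.3,0,0,0,0.5],[0,0,-0.4,0,0,0,0.5],[0,0,-0.5,0,0,0,0.5],[0,0,-0.5,0,0,0,0.5],[0,0,-0.5,0,0,0,0.5],[0,0,-0.3,0,0,0,0.5],[0,0,-0.2,0,0,0,0.5],[0,0,0,0,0,0,0.5],[0,0,0,0,0,0,0.5]]]'
python3 - <<'E'
from h import *
im,P,d=cloud("scene");save(im[90:330,70:430],"pics/p6.png",2.2);print(telemetry.sense()["ft_force"])
m=(im.max(-1)<70)&(P[...,2]>120)&(P[...,2]<175)&(np.hypot(P[...,0]-453,P[...,1]-284)<75)
q=P[m];print(m.sum(),np.percentile(q[:,2],[2,98]),np.median(q[:,:2],0))
for lo,hi in((200,260),(260,300),(300,360)):
    s=(q[:,1]>lo)&(q[:,1]<hi);print(lo,s.sum(),np.percentile(q[s,2],[3,97]).round(1) if s.sum() else "")
f=np.load("scene0.npz")
for a,b in((-310,-200),(-30,65)):
    for I,Q in((f["im"],f["P"]),(im,P)):
        m=(I.max(-1)<70)&(Q[...,2]>190)&(Q[...,2]<225)&(Q[...,1]>a)&(Q[...,1]<b)&(Q[...,0]>520)&(Q[...,0]<620);print(a,m.sum(),np.mean(Q[m],0).round(1))
E
```

```text
time: 14.58
tool_pos: [452.7, 284.4, 132.0]
tcp_rot: [-180.0, 0.0, 81.3]
ft_force: [0.4, -0.2, -0.4]
finger_gap: 34.0
time: 15.95
tool_pos: [452.4, 284.2, 281.0]
tcp_rot: [-179.9, 0.1, 81.3]
ft_force: [0.6, 0.8, 0.6]
finger_gap: 42.8
[ 0.95660007 -0.35250456 -0.67145947]
472 [130.11767102 160.82330262] [459.04825057 277.10722293]
200 164 [133.2 160. ]
260 171 [128.7 160.3]
300 137 [134.4 160.7]
-310 1110 [ 556.4 -259.5  209.9]
-310 1110 [ 556.5 -259.6  209.9]
-30 593 [596.9  15.2 209.5]
-30 605 [596.8  14.8 209.2]
```

View pics/p6.png

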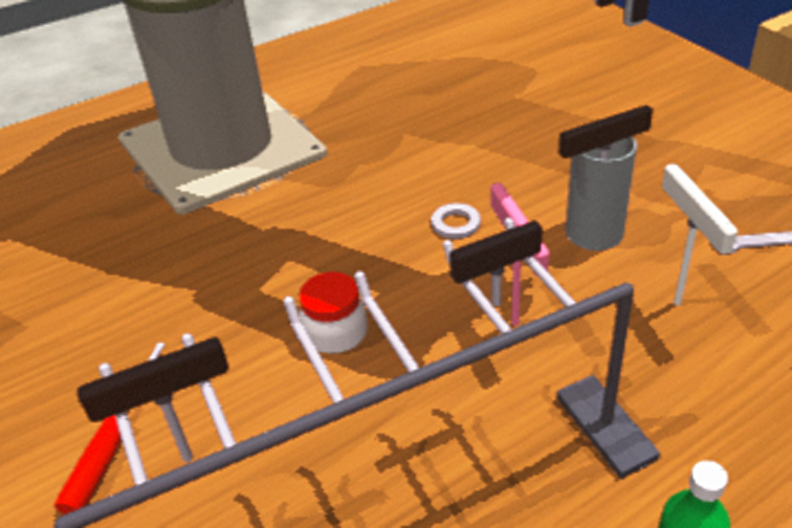

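The long key's handle lies level across the pot rim at about (605,130). The middle fork is empty, the other two keys haven't moved, and the gripper is clear.

```bash
python3 -c "
from bench import job
print(job.hand_in())"
```

```text
the job is handed in; nothing more can be done
None
```

The long key now hangs upright in the grey pot with its handle across the rim, and I handed the job in at about 16 s of the 42 s limit. It was on the middle fork. I lifted it about 110 mm, drew it out and lowered it until it touched the rim, at about 7 N. Then I opened the gripper partway and rose clear.

**Last checks:**
- **Handle:** its top measures about 160 mm all along, which matches the expected 145 mm origin and shows it lying level.
- **Other keys:** both are within 0.5 mm of where they started, and the pink and white look-alikes look untouched.
- **Gripper:** it was about 120 mm above the key, with no contact force beyond sensor noise (about 1 N).

**Disagreement:** the two cameras put the key up to 8 mm apart, more than the stated 2 mm calibration error. I checked the scene camera against the gripper fingers and used a position between the two. The grasp and the placing both went as planned.

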